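# Shut the laptop and present the key handset over it

### The job

The key-programming job is finished: lower the open laptop's lid gently until it is fully shut. Then draw the handset up out of its charging dock, turn it so that it lies level with its screen facing up, and hold it out over the middle of the shut laptop, about 20 cm above the bench, ready for the colleague on the far side to read and take. Finish while still holding it there, still and in the air, and leave the padlock, the key bin and the lock cylinder alone.

Things in the scene. Friction and masses are not known exactly. Their poses are not given: they have to be found in the camera images.
- laptop: Grey laptop, its base 180 (x) by 260 (y) by 18 mm (z), fixed to the bench. Origin: centre of the base's underside, on the bench; x points from the front edge (nearer the robot) to the hinge edge, z up. Keyboard on top. It may stand left or right of the dock. Shut, it is 27 mm high.
- lid (a joint): Laptop lid hinge, rad: 0 is fully shut, grows as it opens (1.57 upright), at most 1.9; starts at 1.2 to 1.7. Friction hinge, about 0.45 N m: the lid stays where it is left, no latch. The lid is a plate 180 mm from hinge to free edge, 260 mm wide, 8 mm thick. Pushing it shut on its back (the face without the screen) near the free edge takes 2 to 5 N.
- lid_hinge (a point): Middle of the lid's hinge axis: 90 mm along +x of the laptop frame, 18.5 mm above the bench. The axis is the laptop's y. The lid's inner (screen) face passes through it; its 8 mm thickness lies on the outer side. These axes turn with the lid: x from free edge to hinge, z out of the lid's back.
- lid_edge (a point): Middle of the lid's free edge, at mid thickness: 180 mm from the hinge. Axes as lid_hinge.
- dock: Grey charging dock, fixed to the bench: foot plate 130 (x) by 90 (y) by 14 mm with an open-topped pocket leaning back 30 degrees from upright towards dock +x (z up). Pocket 40 mm deep, 70 mm wide outside, 2 mm play at each side and 3 mm in front; no latch. A backrest 26 mm wide supports the handset's back to 90 mm from the pocket floor. Origin: on the bench, 20 mm in -x from the plate's centre.
- dock_pocket (a point): Middle of the pocket's floor, 25 mm straight above the dock's origin, where the handset's lower end rests. Axes as the dock's.
- handset: Black key-programmer handset, a bar 150 long (x), 54 wide (y), 22 mm thick (z), 0.14 to 0.28 kg. Origin: its centre, also its centre of mass. x points to its top end, z out of its screen and key face. It stands in the dock facing dock -x and up, x sloping 60 degrees up from level, its lower 40 mm in the pocket; above that its side edges are free to be gripped across the 54 mm width.
- handset_foot (a point): Middle of the handset's lower end face, 75 mm from its centre. Axes as the handset's.
- padlock: Bystander: brass padlock standing up, 30 by 50 mm, 84 mm high with its shackle. Origin: centre of its underside.
- keybin: Bystander: open blue bin of key blanks, 110 by 160 by 50 mm. Origin: centre of its underside.
- cylinder: Bystander: brass lock cylinder standing on end, 40 mm across its flange at the top, 58 mm high. Origin: centre of its underside.
Mind the look-alikes: they are no part of the job. Several things have the shape of the handset; the one meant has the colours described above.

How it is judged (in metres and radians):
On the way, in this order (a step that is already met when the one before it is completed fails the run):
1. the laptop lid is fully shut, with the handset still in its dock (value of joint lid below 0.06 rad and distance of handset from where it was at the start of the episode below 0.015 m), for 0.2 s.
2. the handset has been drawn out of the dock, held by the fingers (value of joint lid below 0.06 rad and distance between handset_foot and dock_pocket above 0.05 m and contact force between handset and dock below 0.1 N and contact force between handset and the fingers above 1 N), for 0.2 s.
At the end, for the whole second after the job is handed in: Lid within 0.06 rad of shut; handset screen up within 0.22 rad of level, its centre over 140 mm above the bench and within 60 mm (level) of the laptop's centre, gripped by the fingers (over 1 N), touching neither dock nor laptop, and still (0.03 m/s, 0.2 rad/s) (value of joint lid below 0.06 rad and angle between handset's own z axis and vertical below 0.22 rad and height (world z) of handset above 0.14 m and horizontal distance between handset and laptop below 0.06 m and contact force between handset and the fingers above 1 N and contact force between handset and dock below 0.1 N and contact force between handset and laptop below 0.1 N and linear speed of handset below 0.03 m/s and angular speed of handset below 0.2 rad/s); the arm keeps its last pose, push and grip.
It fails at once if the lid is slammed (turns shut faster than 3 rad/s) (velocity of joint lid below -3 rad/s).
It fails at once if a bystander (padlock, key bin or lock cylinder) is moved more than 20 mm (distance of any of padlock, keybin, cylinder from where it was at the start of the episode above 0.02 m).
It also fails if it takes over 64 s, if anything falls off the work surface, if the arm or the gripper's body presses on something with over 40 N, if the wrist force passes 120 N, or if a joint passes its speed limit or range.

### The arm

A 6-joint arm with a two-finger parallel gripper is mounted at the origin on the work surface. World frame = base frame: x ahead of the robot, y to its left, z up, the work surface at z = 0. Lengths are in m, angles in degrees, forces in N, time in s.
With the tool pointing down it reaches from about 0.3 to 0.775 m from the base axis. Payload 14.6 kg.
Tool frame: the origin (TCP) lies between the finger pads; the fingertips stand 14 mm ahead of it and the grasp point (between the pads) lies 5 mm behind it; z points along the fingers, y is the line along which they close (so a half turn about z gives the same grasp; the last joint's range is limited). The gripper opens to 94 mm and grips with 3 to 60 N. Pads are 16 mm wide; open, the fingers measure 119 mm over their backs; the gripper's body (75 mm by 177 mm) begins 78 mm behind the grasp point.
Start: joints at [-75.722, 17.183, 87.147, -0, 75.671, -3.816], TCP at [0.171, -0.523, 0.199] pointing down, gripper open.
Joint ranges: [-173.82, 173.82], [-45.26, 126.66], [13.44, 144.39], [-59.66, 239.66], [0, 175.72], [-146.38, 146.38]. Speed limits (degrees/s): [127.2, 127.2, 147.25, 180, 180, 180].

### API

Orientations are given as a 3x3 rotation matrix whose columns are the frame's x, y, z axes.
In Python, from rig import bot, snapshot, order gives the robot as it stands.
- The arm moves only by the tool carry_out, never from a script. Its argument "increments" is text: rows parted by semicolons, each of 7 numbers parted by spaces: the shift along the tool's x, y, z in mm, then the turn, a rotation vector about the tool's x, y, z in degrees, then the finger opening in mm, from 0 to 94. In form: x y z rx ry rz gripper; .... A call has 1 to 12 rows; each row shifts and turns the commanded pose from where the row before left it, along the tool's axes as they then stand; what a row does not reach is not made up. A row lasts 1/10 s, in which the tool goes at most 50 mm and 8.59 degrees, less where a joint would pass 70% of its speed; a pose out of reach is approached as far as the arm can. A call is refused whole if a number of a shift passes 50 or a number of a turn 8.59, either way. A call with a gripper value outside its range is refused whole. The fingers move at their own pace and stop on an object; "force" is the grip in N (left out, the last holds). Time passes only in rows, so rows that do not move let the fingers close. It gives the time, the measured TCP pose, the force, the opening and the grip force at its end, in the units of the state.
- bot.sense(): the state, without advancing time (a new reading comes with each control period).
- snapshot(name): name is "scene" or "side" or "wrist"; returns a dict with "pixels" (480x640x3 uint8, red, green, blue), "vertical_fov" (degrees; the focal length in pixels is half the picture's height over the tangent of half this angle, whatever the lens; pixels are square), "cx", "cy" (the principal point, pixels), "view" (4x4, takes a point from world to camera coordinates). Camera axes: x right, y down, z forward; pixel columns grow to the right and rows downward; lengths in m; the calibration is good to about 2 mm. A picture is of the moment at which its call begins. There is no depth.
- order.hand_in(): hands the job in; it is judged then, once.
The state is a dict: "clock": time; "joint_pos": joint angles; "dq": joint speeds; "joint_efforts": joint torques, N m; "tcp_pos": TCP position; "ee_rot": TCP orientation; "force": force on the tool from outside, world axes, zero at the start; "wrist_torque": the same for the moment, N m; "gripper_width": opening from 0.0 (shut) to 1.0 (fully open); "gripper_force": force on a finger pad.
Only numpy, scipy, OpenCV 4.12 (cv2) and the standard library are available. Lean on these libraries where they do the work, as an engineer would, in place of code of your own. Each camera call takes 0.05 s, during which the arm holds its last target. There are 200 camera calls.

## Working session

There is one attempt and no reset: what is moved stays moved. The work goes in short steps, Python scripts to look and compute and a tool call to move; the robot and the scene stay as the last step left them, time stands still between calls to the robot, and variables do not carry over. Pictures are saved under pics/ and viewed, at most 10 in all, crops included, and the job is handed in when it is done.

Besides the shell and the picture viewer there is one more tool, called after "Emit:" as name(argument=value, ...) on one line, values as JSON. carry_out: Moves the arm, as the interface text tells. Its arguments: {"type":"object","properties":{"increments":{"type":"string"},"force":{"type":"number"}},"required":["increments"]}

```bash
mkdir -p pics; ls
python3 - <<'E'
from rig import bot, snapshot, order
import cv2,numpy as np,pickle
d={}
for n in ("scene","side","wrist"):
    s=snapshot(n); d[n]=s
    cv2.imwrite(f"pics/{n}0.png",s["pixels"][:,:,::-1])
    print(n,s["vertical_fov"],s["cx"],s["cy"],np.round(s["view"],4).tolist())
pickle.dump(d,open("s0.pkl","wb"))
print(bot.sense())
E
```

```text
pics
scene 52.40084483135167 314.75242172049184 239.27528128024937 [[0.7225, 0.6912, -0.0156, -0.3427], [0.4697, -0.5074, -0.7224, -0.1625], [-0.5072, 0.5146, -0.6913, 1.6002], [0.0, 0.0, 0.0, 1.0]]
side 44.589151787686625 325.1382540452208 234.49375021944596 [[-0.7123, -0.7018, 0.0037, 0.337], [-0.4915, 0.4951, -0.7165, 0.2895], [0.501, -0.5122, -0.6976, 1.616], [0.0, 0.0, 0.0, 1.0]]
wrist 60.94129526168911 322.0065842224609 238.14023911943633 [[0.31, -0.9507, -0.001, -0.5509], [-0.9193, -0.3001, 0.2548, -0.0262], [-0.2425, -0.0781, -0.967, 0.3916], [0.0, 0.0, 0.0, 1.0]]
{'clock': 0.15, 'joint_pos': array([-7.57216724e+01,  1.72069641e+01,  8.71698732e+01, -4.79878253e-04,
        7.56707108e+01, -3.81544417e+00]), 'dq': array([-0.01339054, -0.07757628, -0.02784354,  0.08986824, -0.04749379,
        0.01270643]), 'joint_efforts': array([ 9.69096327e-04, -5.31956577e+01, -3.52819526e+01,  7.08178827e-02,
        2.35172437e-02, -5.33120760e-05]), 'tcp_pos': array([ 0.17076717, -0.52261677,  0.19884628]), 'ee_rot': array([[ 9.50548858e-01,  3.10574990e-01, -2.12537505e-04],
       [ 3.10575059e-01, -9.50548520e-01,  8.02234783e-04],
       [ 4.71268486e-05, -8.28572204e-04, -9.99999656e-01]]), 'force': array([ 0.81325116,  0.03507794, -0.45686653]), 'wrist_torque': array([ 0.01580782, -0.00813892, -0.0118525 ]), 'gripper_force': 0.0, 'gripper_width': 0.9980266591068171}
```

View pics/scene0.png

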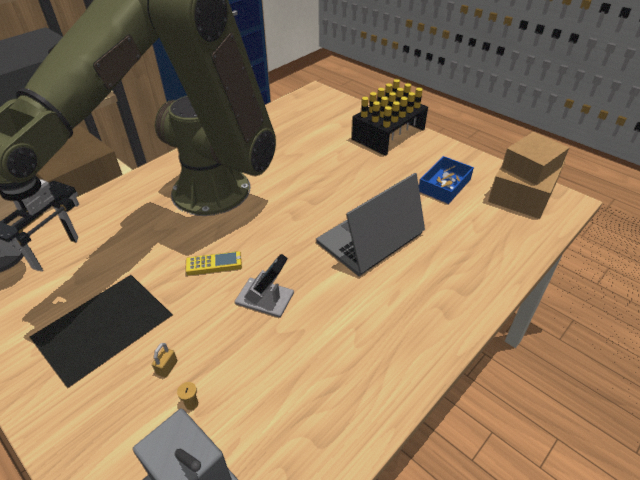

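View pics/side0.png

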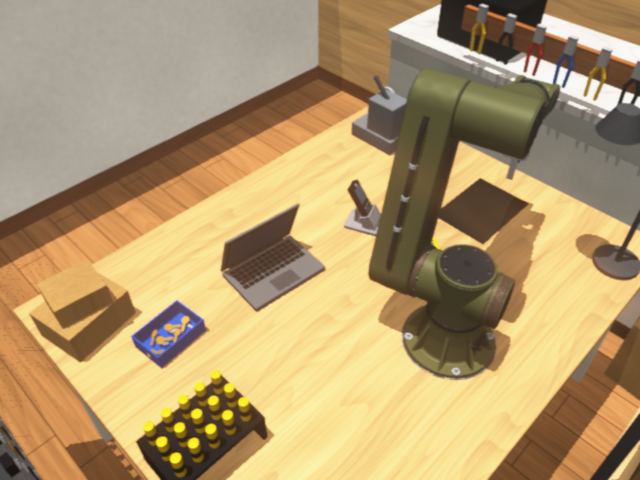

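Scene view: laptop at (372,235), with its lid open. Handset candidates are the black bar in the grey dock (268,280) and the yellow bar lying at (213,263). The black one in the dock fits the description. Padlock at (163,360), cylinder at (188,395), blue bin at (446,180). Side view: laptop (272,262), dock (363,215). Enlarging to confirm this and to read pixel positions.

Run:
```python
import cv2
a=cv2.imread("pics/scene0.png");b=cv2.imread("pics/side0.png")
# scene crop x 225..435, y 170..320 ; side crop x 215..395,y170..310
c=cv2.resize(a[170:320,230:430],None,fx=4,fy=4,interpolation=cv2.INTER_CUBIC)
d=cv2.resize(b[172:310,215:395],None,fx=4.4,fy=4.4,interpolation=cv2.INTER_CUBIC)
cv2.imwrite("pics/scA.png",c);cv2.imwrite("pics/siA.png",d);print(c.shape,d.shape)
```

```text
(600, 800, 3) (607, 792, 3)
```

View pics/scA.png

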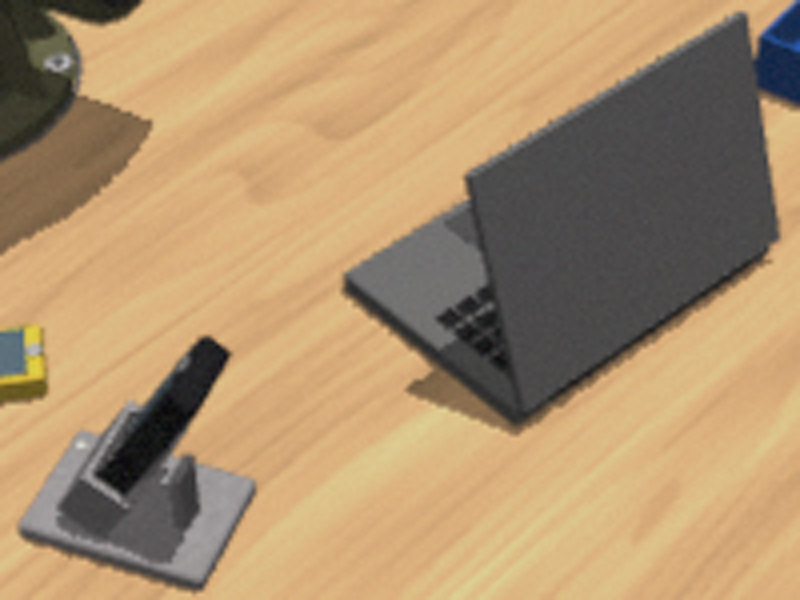

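View pics/siA.png

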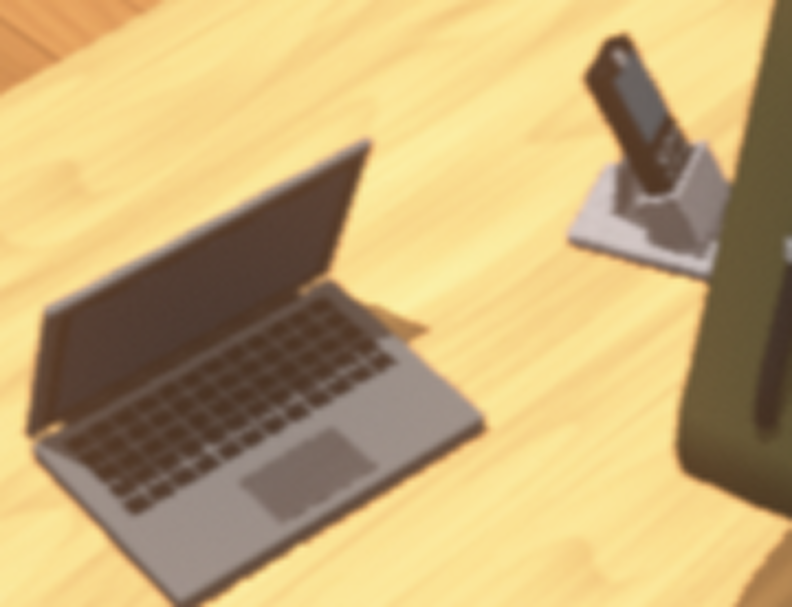

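```bash
cat > fit.py <<'E'
import numpy as np,pickle
from scipy.optimize import least_squares
d=pickle.load(open("s0.pkl","rb"))
def proj(s,P):
    P=np.atleast_2d(P); V=s["view"]; C=P@V[:3,:3].T+V[:3,3]
    f=240/np.tan(np.radians(s["vertical_fov"]/2))
    return C[:,:2]/C[:,2:]*f+[s["cx"],s["cy"]]
def frame(P,x,y,a):
    c,s_=np.cos(a),np.sin(a); P=np.atleast_2d(P)
    return np.c_[x+c*P[:,0]-s_*P[:,1],y+s_*P[:,0]+c*P[:,1],P[:,2]]
def lid(r,y,t,q): # r from hinge along lid, t outward
    return [.09-r*np.cos(q)+t*np.sin(q),y,.0185+r*np.sin(q)+t*np.cos(q)]
sc=lambda p:np.array(p)/4+[230,170]-.4
si=lambda p:np.array(p)/4.4+[215,172]-.4
def hs(x,y,z): # handset frame -> dock frame
    u=np.array([np.sin(np.pi/6),0,np.cos(np.pi/6)]); n=np.array([-np.cos(np.pi/6),0,np.sin(np.pi/6)])
    return np.array([0,0,.025])+u*(x+.075)+n*z+np.array([0,y,0])
E
cat > a.py <<'E'
from fit import *
def rl(p):
    x,y,a,q=p; L=lambda r,yy,t:lid(r,yy,t,q); b=.13
    A=frame([[-.09,-b,.018],L(.18,-b,.008),L(.18,b,.008),L(0,-b,.008),L(0,b,.008)],x,y,a)
    B=frame([[-.09,-b,.018],[-.09,b,.018],[.09,b,.018],[.09,-b,.018],L(.18,-b,0),L(.18,b,0)],x,y,a)
    return (np.r_[proj(d["scene"],A)-sc([[347,277],[472,183],[745,17],[519,405],[778,238]]),
                 proj(d["side"],B)-si([[485,420],[183,600],[37,450],[335,283],[366,152],[48,320]])])
r=least_squares(lambda p:rl(p).ravel(),[.5,.2,0,1.4],loss="soft_l1"); print(r.x,np.round(rl(r.x),1).tolist())
def rd(p):
    A=frame([[-.045,-.045,.014],[-.045,.045,.014],[.085,.045,.014],[.085,-.045,.014]],*p)
    B=frame([[.085,.045,.014]],*p)
    return np.r_[proj(d["scene"],A)-sc([[22,527],[80,435],[255,487],[203,577]]),proj(d["side"],B)-si([[572,238]])]
r2=least_squares(lambda p:rd(p).ravel(),[.5,-.1,0],loss="soft_l1"); print(r2.x,np.round(rd(r2.x),1).tolist())
H=[hs(sx*.075,sy*.027,sz*.011) for sx in(1,) for sy in(1,-1) for sz in(1,-1)]
W=frame(H,*r2.x)
print((proj(d["scene"],W)-[230,170])*4,(proj(d["side"],W)-[215,172])*4.4)
# bystanders rough, on bench
def ground(s,uv,z=0):
    f=lambda p:(proj(s,[p[0],p[1],z])-uv).ravel()
    return least_squares(f,[.4,0]).x
for n,uv in dict(padlock=(165,372),cyl=(189,405),yellow=(213,265),bin=(446,182)).items(): print(n,ground(d["scene"],np.array(uv)))
E
python3 a.py
```

```text
[ 0.52146089  0.17437666 -0.09211133  1.24398161] [[-2.6, -1.4], [-0.8, -1.8], [-0.1, -2.0], [0.6, 1.9], [-0.5, -0.5], [0.5, -0.9], [-0.7, 1.4], [-2.1, -0.6], [-1.4, -1.3], [1.2, -2.5], [-0.6, -0.7]]
[ 0.45400185 -0.19441398  0.41447655] [[-1.6, 0.2], [-0.8, -1.7], [0.6, -2.5], [0.2, 1.3], [-2.8, -0.9]]
[[203.18371941 328.60646476]
 [233.82041171 349.0269491 ]
 [166.7494426  391.5468608 ]
 [198.46535505 412.47712292]] [[597.01485809  72.82773352]
 [571.29756356  78.54329449]
 [621.33608846  28.21590866]
 [595.95298755  34.1177347 ]]
padlock [ 0.46604055 -0.48609321]
cyl [ 0.57267706 -0.49617304]
yellow [ 0.27805759 -0.20366136]
bin [0.54303941 0.55510753]
```

Crops confirm: the black handset stands in the grey dock at scene (268,280) and side (357,190), with its screen facing the robot. The yellow one lies flat on the bench and isn't part of the job. First I'll lift, then stop over the dock for a close look on the way to the laptop.

Emit:
carry_out(increments="0 0 -50 0 0 0 0; 0 0 -50 0 0 0 0; 38.8 -29.8 0 0 0 0 0; 38.8 -29.8 0 0 0 0 0; 38.8 -29.8 0 0 0 0 0; 38.8 -29.8 0 0 0 0 0; 38.8 -29.8 0 0 0 0 0; 38.8 -29.8 0 0 0 0 0; 38.8 -29.8 0 0 0 0 0; 0 0 0 0 0 0 0; 0 0 0 0 0 0 0")

```text
clock: 1.25
tcp_pos: [0.3645, -0.2395, 0.2992]
ee_rot: [[0.95, 0.313, -0.0], [0.313, -0.95, -0.0], [-0.0, 0.0, -1.0]]
force: [0.3, -0.3, -0.2]
gripper_width: 0.1
gripper_force: 0.0
```

```bash
cat > snap.py <<'E'
import sys,cv2,pickle,numpy as np
from rig import bot,snapshot
n,out=sys.argv[1:3]
s=snapshot(n); pickle.dump(s,open(out+".pkl","wb")); cv2.imwrite(f"pics/{out}.png",s["pixels"][:,:,::-1])
b=bot.sense(); print(b["clock"],b["tcp_pos"],b["joint_pos"].round(1),b["ee_rot"].round(3).tolist(),b["force"].round(1))
E
python3 snap.py wrist w1
```

```text
1.3 [ 0.36404203 -0.24036597  0.29912619] [-38.2  -1.2  94.9  -0.   86.4  33.6] [[0.95, 0.311, -0.0], [0.311, -0.95, 0.0], [-0.0, -0.0, -1.0]] [ 0.3 -0.2 -0. ]
```

View pics/w1.png

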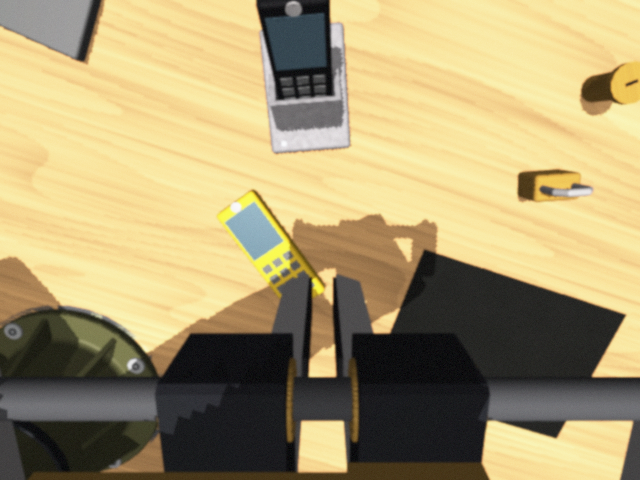

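Wrist view: the black handset in the dock, screen towards the robot, plate front corners at (273,152) and (349,147), back right (343,24). Yellow look-alike at (265,240), padlock (550,187), cylinder (620,85). Refitting the dock with this view.

```bash
cat > b.py <<'E'
from fit import *
w=pickle.load(open("w1.pkl","rb"))
def rd(p):
    A=frame([[-.045,-.045,.014],[-.045,.045,.014],[.085,.045,.014],[.085,-.045,.014]],*p)
    B=frame([[.085,.045,.014]],*p)
    C=frame([[-.045,.045,.014],[-.045,-.045,.014],[.085,-.045,.014]],*p)
    return np.r_[proj(d["scene"],A)-sc([[22,527],[80,435],[255,487],[203,577]]),proj(d["side"],B)-si([[572,238]]),
      2*(proj(w,C)-[[273.5,151.5],[349,147],[343,25]])]
r2=least_squares(lambda p:rd(p).ravel(),[.5,-.1,0],loss="soft_l1"); print(r2.x,np.round(rd(r2.x),1).tolist())
W=frame([hs(.075,sy*.027,sz*.011) for sy in(1,-1) for sz in(1,-1)],*r2.x)
W2=frame([hs(x,sy*.027,.011) for sy in(1,-1) for x in (-.03,.075)],*r2.x)
print((proj(d["scene"],W)-[230,170])*4,(proj(d["side"],W)-[215,172])*4.4,proj(w,W2))
E
python3 b.py
```

```text
[ 0.45275211 -0.19409855  0.38519548] [[-2.1, -0.6], [-0.4, -2.2], [0.5, -2.0], [-1.0, 1.5], [-2.7, -1.2], [-7.0, 2.1], [0.9, 0.1], [0.4, -9.5]]
[[202.04595758 329.79070801]
 [232.3366665  350.8533838 ]
 [163.05135181 392.11982499]
 [194.39253089 413.72768548]] [[597.8752842   71.95326828]
 [572.43202769  77.20775397]
 [624.22939158  27.88753199]
 [599.09059657  33.34335957]] [[275.51330804  93.01457269]
 [254.43272071   4.26399997]
 [331.44152461  89.00767408]
 [329.76650403  -1.42066321]]
```

Emit:
carry_out(increments="38.8 -29.8 0 0 0 0 0; 38.8 -29.8 0 0 0 0 0; 38.8 -29.8 0 0 0 0 0; 38.8 -29.8 0 0 0 0 0; 38.8 -29.8 0 0 0 0 0; 38.8 -29.8 0 0 0 0 0; 38.8 -29.8 0 0 0 0 0; 38.8 -29.8 0 0 0 0 0; 38.8 -29.8 0 0 0 0 0; 38.8 -29.8 0 0 0 0 0; 0 0 0 0 0 0 0; 0 0 0 0 0 0 0")

```text
clock: 2.5
tcp_pos: [0.641, 0.1623, 0.2977]
ee_rot: [[0.951, 0.31, -0.002], [0.31, -0.951, -0.001], [-0.002, -0.0, -1.0]]
force: [-0.2, -0.1, 0.5]
gripper_width: 0.006
gripper_force: 0.0
```

```bash
python3 snap.py wrist w2;python3 snap.py scene s2
python3 - <<'E'
import cv2,numpy as np
a=cv2.imread("pics/w2.png");b=cv2.imread("pics/s2.png")[130:290,250:460]
cv2.imwrite("pics/m2.png",np.hstack([cv2.resize(a,(450,338)),cv2.resize(b,(350,267)).copy() if 0 else cv2.copyMakeBorder(cv2.resize(b,(350,267)),0,71,0,0,0)]))
E
```

```text
2.55 [0.64069437 0.16171722 0.2987921 ] [11.  29.8 56.7 -0.  93.5 83. ] [[0.951, 0.309, -0.001], [0.309, -0.951, -0.0], [-0.001, 0.0, -1.0]] [0.7 0.3 0.4]
2.6 [0.64052903 0.16152386 0.29950898] [11.  29.7 56.7 -0.  93.5 83. ] [[0.951, 0.308, 0.0], [0.308, -0.951, -0.0], [0.0, 0.0, -1.0]] [-0.2 -0.2 -0.2]
```

View pics/m2.png

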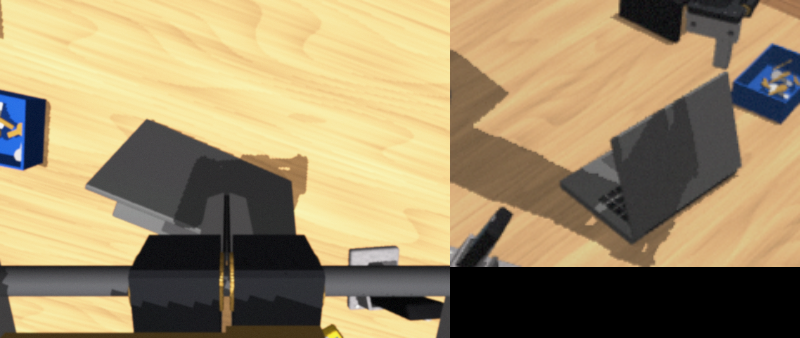

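Run:
```python
from fit import *
q=np.r_[np.linspace(1.45,0.05,21),0.0,-.03]
T=np.array([[l[0]+.012,l[2]+.014] for l in (lid(.15,0,.008,a) for a in q)])
T=np.vstack([[.120,.299],T]); D=np.diff(T,axis=0)*1000
for a,t,(dx,dz) in zip(q,T[1:],D): print(round(a,2),t.round(3),"%.1f %.1f %.1f 0 0 0 0;"%(.9186*dx,.395*dx,-dz))
w=pickle.load(open("w2.pkl","rb"))
print(proj(w,frame([lid(0,-.13,.008,1.244),lid(0,.13,.008,1.244),lid(.18,.13,.008,1.244)],.5215,.1744,-.0921)),"seen 417,259 209,171 122,266")
```

```text
1.45 [0.092 0.182] -25.8 -11.1 116.6 0 0 0 0;
1.38 [0.081 0.181] -9.6 -4.1 1.1 0 0 0 0;
1.31 [0.071 0.179] -9.5 -4.1 1.8 0 0 0 0;
1.24 [0.061 0.177] -9.4 -4.0 2.5 0 0 0 0;
1.17 [0.051 0.174] -9.2 -4.0 3.2 0 0 0 0;
1.1 [0.041 0.17 ] -9.0 -3.9 3.9 0 0 0 0;
1.03 [0.032 0.165] -8.7 -3.7 4.6 0 0 0 0;
0.96 [0.023 0.16 ] -8.4 -3.6 5.2 0 0 0 0;
0.89 [0.014 0.154] -8.0 -3.4 5.9 0 0 0 0;
0.82 [0.006 0.148] -7.6 -3.3 6.5 0 0 0 0;
0.75 [-0.002  0.141] -7.2 -3.1 7.0 0 0 0 0;
0.68 [-0.01   0.133] -6.7 -2.9 7.6 0 0 0 0;
0.61 [-0.016  0.125] -6.2 -2.7 8.1 0 0 0 0;
0.54 [-0.023  0.116] -5.7 -2.4 8.5 0 0 0 0;
0.47 [-0.028  0.108] -5.1 -2.2 8.9 0 0 0 0;
0.4 [-0.033  0.098] -4.5 -1.9 9.3 0 0 0 0;
0.33 [-0.037  0.089] -3.9 -1.7 9.6 0 0 0 0;
0.26 [-0.041  0.079] -3.3 -1.4 9.9 0 0 0 0;
0.19 [-0.044  0.069] -2.7 -1.1 10.1 0 0 0 0;
0.12 [-0.046  0.058] -2.0 -0.9 10.3 0 0 0 0;
0.05 [-0.047  0.048] -1.3 -0.6 10.4 0 0 0 0;
0.0 [-0.048  0.04 ] -0.5 -0.2 7.5 0 0 0 0;
-0.03 [-0.048  0.036] -0.2 -0.1 4.5 0 0 0 0;
[[413.0342758  257.04721206]
 [205.67286199 169.72206841]
 [118.09817534 262.35949517]] seen 417,259 209,171 122,266
```

Emit:
carry_out(increments="0 0 40 0 0 0 0; -12.8 -5.1 40 0 0 0 0; -13 -6 36 0 0 0 0; -9.6 -4.1 1.1 0 0 0 0; -9.5 -4.1 1.8 0 0 0 0; -9.4 -4 2.5 0 0 0 0; -9.2 -4 3.2 0 0 0 0; -9 -3.9 3.9 0 0 0 0; -8.7 -3.7 4.6 0 0 0 0")

```text
clock: 3.5
tcp_pos: [0.5524, 0.1699, 0.1677]
ee_rot: [[0.951, 0.308, 0.003], [0.308, -0.951, 0.001], [0.003, 0.0, -1.0]]
force: [1.5, -0.2, 3.5]
gripper_width: 0.006
gripper_force: 1.1
```

```bash
python3 -c "
from rig import bot;b=bot.sense();print(b['tcp_pos'],b['force'])"
```

```text
[0.55242386 0.16990835 0.16769815] [ 1.53287366 -0.17755285  3.52155821]
```

The fingers are touching the lid at about 3.5 N, so I'll keep following the arc.

Emit:
carry_out(increments="-8.4 -3.6 5.2 0 0 0 0; -8 -3.4 5.9 0 0 0 0; -7.6 -3.3 6.5 0 0 0 0; -7.2 -3.1 7 0 0 0 0; -6.7 -2.9 7.6 0 0 0 0; -6.2 -2.7 8.1 0 0 0 0; -5.7 -2.4 8.5 0 0 0 0; -5.1 -2.2 8.9 0 0 0 0; -4.5 -1.9 9.3 0 0 0 0; -3.9 -1.7 9.6 0 0 0 0; -3.3 -1.4 9.9 0 0 0 0; -2.7 -1.1 10.1 0 0 0 0")

```text
clock: 4.7
tcp_pos: [0.477, 0.1783, 0.0686]
ee_rot: [[0.951, 0.311, -0.0], [0.311, -0.951, -0.0], [-0.0, -0.0, -1.0]]
force: [-0.7, 0.4, 1.1]
gripper_width: 0.008
gripper_force: 0.8
```

Emit:
carry_out(increments="-2 -0.9 9 0 0 0 0; -1.3 -0.6 8 0 0 0 0; -0.5 -0.2 6 0 0 0 0; 0 0 3 0 0 0 0; 0 0 0 0 0 0 0")

```text
clock: 5.2
tcp_pos: [0.4732, 0.1787, 0.0432]
ee_rot: [[0.951, 0.311, -0.0], [0.311, -0.951, -0.0], [-0.0, 0.0, -1.0]]
force: [1.0, 0.6, 0.3]
gripper_width: 0.004
gripper_force: 0.0
```

Emit:
carry_out(increments="0 0 2 0 0 0 0; 0 0 0 0 0 0 0; 0 0 2 0 0 0 0; 0 0 0 0 0 0 0; 0 0 0 0 0 0 0")

```text
clock: 5.7
tcp_pos: [0.4732, 0.1787, 0.0396]
ee_rot: [[0.951, 0.311, 0.0], [0.311, -0.951, 0.0], [0.0, 0.0, -1.0]]
force: [-0.1, 0.2, 1.3]
gripper_width: 0.004
gripper_force: 0.1
```

Run:
```python
import cv2,numpy as np,pickle
from rig import snapshot,bot
o=[]
for n,(x,y) in dict(scene=(310,170),side=(210,205)).items():
    s=snapshot(n);pickle.dump(s,open(n+"3.pkl","wb"))
    o.append(cv2.resize(s["pixels"][y:y+120,x:x+130,::-1],(400,369),interpolation=cv2.INTER_CUBIC))
cv2.imwrite("pics/m3.png",np.hstack(o));print(bot.sense()["force"],bot.sense()["tcp_pos"])
```

```text
[0.48071975 0.78050463 0.05826171] [0.47322329 0.17871601 0.03957474]
```

View pics/m3.png

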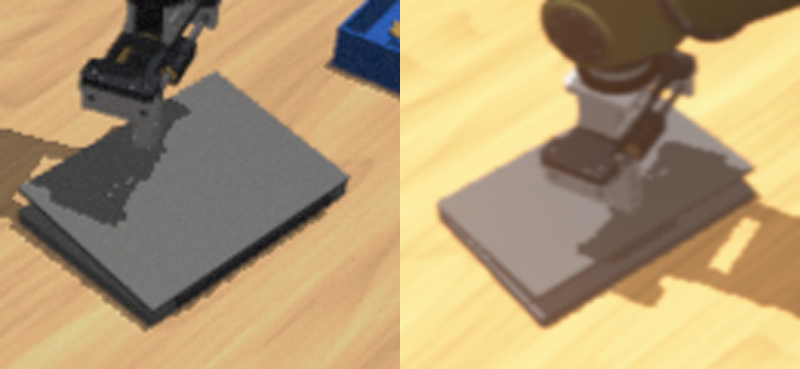

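The lid is nearly shut, but a gap still shows at the free edge (left panel (22,190), base below at (22,212)). I'll press down a little further.

Emit:
carry_out(increments="0 0 2 0 0 0 0; 0 0 2 0 0 0 0; 0 0 0 0 0 0 0")

```text
clock: 6.1
tcp_pos: [0.4731, 0.1787, 0.0352]
ee_rot: [[0.951, 0.311, -0.0], [0.311, -0.951, -0.0], [-0.0, -0.0, -1.0]]
force: [-1.2, -0.0, 0.6]
gripper_width: 0.002
gripper_force: 0.1
```

Emit:
carry_out(increments="0 0 2 0 0 0 0; 0 0 2 0 0 0 0; 0 0 0 0 0 0 0")

```text
clock: 6.4
tcp_pos: [0.4731, 0.1787, 0.0312]
ee_rot: [[0.951, 0.311, -0.0], [0.311, -0.951, -0.0], [-0.0, -0.0, -1.0]]
force: [-0.2, 0.0, -1.0]
gripper_width: 0.004
gripper_force: 0.0
```

```bash
python3 - <<'E'
from fit import *
S=pickle.load(open("scene3.pkl","rb"));Q=pickle.load(open("side3.pkl","rb"))
k=400/130
for q in (0,.05,.1,.2,.3):
    W=frame([lid(.18,-.13,.008,q),lid(.18,.13,.008,q),lid(0,-.13,.008,q),lid(0,.13,.008,q)],.5205,.172,-.092)
    print(q,((proj(S,W)-[310,170])*k).round(0).tolist(),((proj(Q,W)-[210,205])*k+[400,0]).round(0).tolist())
t=np.array([[.4732,.1787,.0256],[.4732,.1787,.0396]])
print((proj(S,t)-[310,170])*k,(proj(Q,t)-[210,205])*k+[400,0])
E
python3 snap.py wrist w4; python3 snap.py scene s4;python3 snap.py side i4
python3 - <<'E'
import cv2,numpy as np
a=cv2.imread("pics/w4.png");b=cv2.imread("pics/s4.png")[170:290,310:440];c=cv2.imread("pics/i4.png")[205:325,210:340]
r=lambda x:cv2.resize(x,(400,300),interpolation=cv2.INTER_CUBIC)
cv2.imwrite("pics/m4.png",np.vstack([np.hstack([r(b),r(c)]),np.hstack([r(a),r(a)*0])]))
E
```

```text
0 [[9.0, 202.0], [204.0, 84.0], [145.0, 308.0], [342.0, 173.0]] [[757.0, 182.0], [542.0, 314.0], [646.0, 85.0], [435.0, 203.0]]
0.05 [[9.0, 195.0], [205.0, 77.0], [146.0, 308.0], [342.0, 173.0]] [[757.0, 175.0], [541.0, 308.0], [646.0, 84.0], [435.0, 203.0]]
0.1 [[10.0, 188.0], [206.0, 71.0], [146.0, 309.0], [342.0, 173.0]] [[756.0, 168.0], [539.0, 301.0], [645.0, 84.0], [435.0, 203.0]]
0.2 [[12.0, 176.0], [210.0, 58.0], [147.0, 309.0], [343.0, 174.0]] [[754.0, 154.0], [536.0, 286.0], [645.0, 84.0], [434.0, 203.0]]
0.3 [[15.0, 165.0], [215.0, 47.0], [147.0, 310.0], [344.0, 174.0]] [[751.0, 138.0], [531.0, 271.0], [645.0, 84.0], [434.0, 202.0]]
[[142.60622435 161.45674207]
 [143.24481951 150.45235348]] [[624.75132473 222.0302806 ]
 [624.07555853 212.3508714 ]]
6.45 [0.47317175 0.17866146 0.03135862] [ 16.5  23.8 103.1  -0.   53.1  88.4] [[0.951, 0.311, -0.0], [0.311, -0.951, -0.0], [-0.0, 0.0, -1.0]] [ 0.7 -0.2 -1.2]
6.5 [0.4732294  0.17868428 0.03147444] [ 16.5  23.8 103.1  -0.   53.1  88.4] [[0.951, 0.311, -0.0], [0.311, -0.951, -0.0], [-0.0, 0.0, -1.0]] [-0.8 -0.8  0. ]
6.55 [0.47326208 0.17867968 0.03153152] [ 16.5  23.8 103.1  -0.   53.1  88.4] [[0.951, 0.311, 0.0], [0.311, -0.951, -0.0], [0.0, 0.0, -1.0]] [0.5 0.7 0.3]
```

View pics/m4.png

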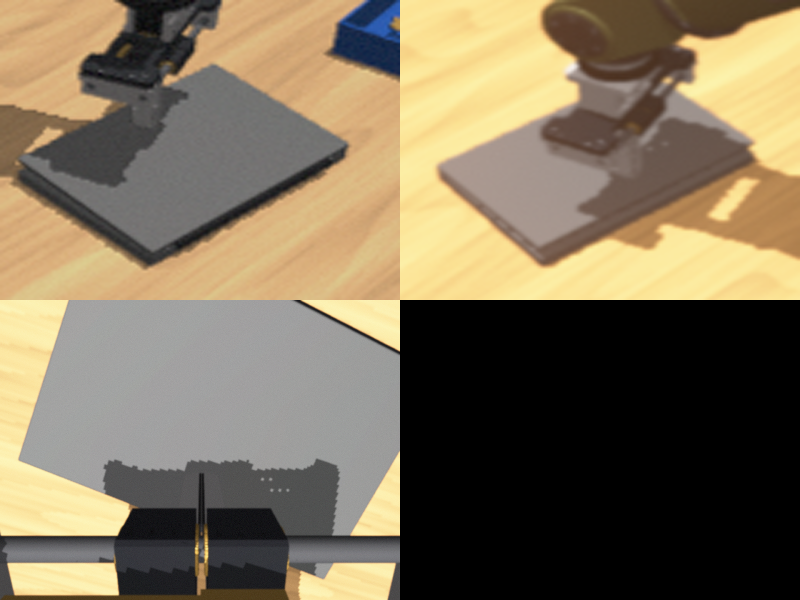

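The lid is closing further as I push, so the closed fingertips are a bit shorter than assumed. I'll keep pressing until I feel the stop.

Emit:
carry_out(increments="0 0 2 0 0 0 0; 0 0 2 0 0 0 0; 0 0 0 0 0 0 0")

```text
clock: 6.85
tcp_pos: [0.4731, 0.1787, 0.0273]
ee_rot: [[0.951, 0.311, -0.0], [0.311, -0.951, -0.0], [-0.0, -0.0, -1.0]]
force: [-0.5, -0.1, -0.1]
gripper_width: 0.006
gripper_force: 0.0
```

Emit:
carry_out(increments="0 0 1.5 0 0 0 0; 0 0 1.5 0 0 0 0; 0 0 0 0 0 0 0")

```text
clock: 7.15
tcp_pos: [0.4731, 0.1787, 0.0243]
ee_rot: [[0.951, 0.311, -0.0], [0.311, -0.951, -0.0], [-0.0, -0.0, -1.0]]
force: [0.1, -0.5, -0.3]
gripper_width: 0.003
gripper_force: 0.0
```

Emit:
carry_out(increments="0 0 1.5 0 0 0 0; 0 0 1.5 0 0 0 0")

```text
clock: 7.35
tcp_pos: [0.4732, 0.1787, 0.0215]
ee_rot: [[0.951, 0.311, 0.0], [0.311, -0.951, 0.0], [0.0, -0.0, -1.0]]
force: [-1.1, 0.9, 1.7]
gripper_width: 0.004
gripper_force: 0.7
```

Emit:
carry_out(increments="0 0 1.5 0 0 0 0; 0 0 1.5 0 0 0 0")

```text
clock: 7.55
tcp_pos: [0.4734, 0.1788, 0.0201]
ee_rot: [[0.951, 0.311, 0.0], [0.311, -0.951, 0.0], [0.0, 0.0, -1.0]]
force: [-16.7, -5.0, 43.5]
gripper_width: 0.008
gripper_force: 21.8
```

Hard stop at 43 N, so the lid should be shut. I'll back off, open the fingers and check.

Emit:
carry_out(increments="0 0 -4 0 0 0 0; 0 0 -20 0 0 0 0; 0 0 -50 0 0 0 0; 0 0 -50 0 0 0 94; -40 30 -50 0 0 0 94; -40 30 0 0 0 0 94; -40 30 0 0 0 0 94; 0 0 0 0 0 0 94")

```text
clock: 8.35
tcp_pos: [0.3933, 0.0651, 0.178]
ee_rot: [[0.951, 0.308, 0.0], [0.308, -0.951, -0.001], [0.0, 0.001, -1.0]]
force: [0.7, -1.0, 0.0]
gripper_width: 0.394
gripper_force: 0.0
```

```bash
python3 snap.py wrist w5; python3 snap.py scene s5;python3 snap.py side i5
python3 - <<'E'
import cv2,numpy as np
a=cv2.imread("pics/w5.png");b=cv2.imread("pics/s5.png")[170:290,310:440];c=cv2.imread("pics/i5.png")[205:325,210:340]
s=cv2.imread("pics/i5.png")[170:260,320:440]
r=lambda x:cv2.resize(x,(400,300),interpolation=cv2.INTER_CUBIC)
cv2.imwrite("pics/m5.png",np.vstack([np.hstack([r(b),r(c)]),np.hstack([r(a),r(s)])]))
E
```

```text
8.4 [0.39489562 0.06654488 0.17833578] [  4.3  -1.2 111.   -0.   70.1  76.4] [[0.951, 0.308, 0.001], [0.308, -0.951, -0.0], [0.001, 0.0, -1.0]] [1.  0.8 1.1]
8.45 [0.39568409 0.06745425 0.1783189 ] [  4.4  -1.1 110.9   0.   70.1  76.4] [[0.951, 0.309, 0.001], [0.309, -0.951, 0.0], [0.001, 0.0, -1.0]] [0.3 0.4 0.8]
8.5 [0.39600022 0.06803451 0.1781736 ] [  4.5  -1.  110.8   0.   70.1  76.5] [[0.951, 0.31, 0.001], [0.31, -0.951, 0.0], [0.001, 0.0, -1.0]] [ 0.3  0.  -0.4]
```

View pics/m5.png

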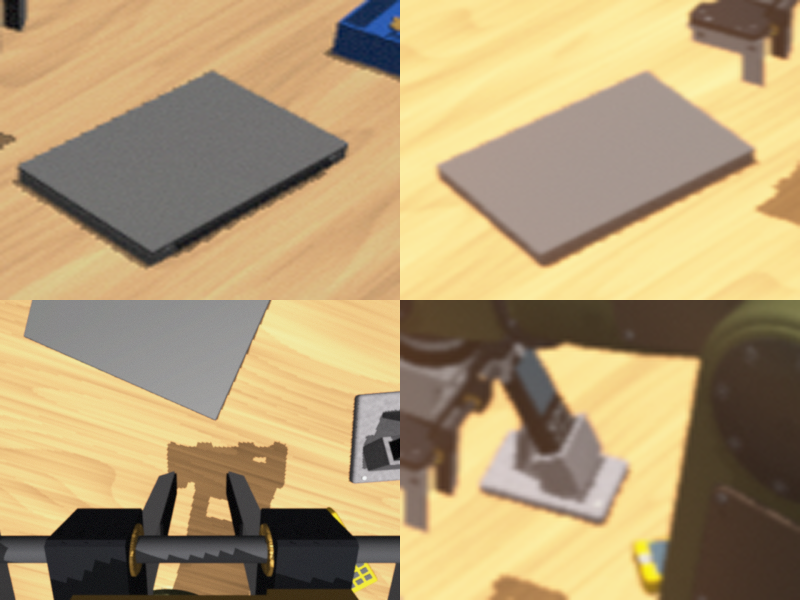

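The lid is flush all round (scene and side panels) and the handset is still in its dock (lower-right panel). Next I'll check how far the fingertips actually reach past the TCP.

Run:
```python
from fit import *
I=pickle.load(open("i5.pkl","rb"));w=pickle.load(open("w5.pkl","rb"))
R=np.array([[.951,.31,0],[.31,-.951,0],[0,0,-1]])
for z in(-.02,-.01,0,.014):
  T=np.array([[0,-.019,z],[0,-.031,z],[0,.019,z],[0,.031,z]])
  print(z,proj(I,T@R.T+[.396,.068,.1782]).round(0).tolist(),proj(w,T@R.T+[.3953,.067,.1783]).round(0).tolist())
```

```text
-0.02 [[325.0, 234.0], [323.0, 237.0], [331.0, 226.0], [333.0, 223.0]] [[273.0, 300.0], [245.0, 300.0], [360.0, 300.0], [387.0, 300.0]]
-0.01 [[325.0, 236.0], [323.0, 239.0], [331.0, 228.0], [333.0, 226.0]] [[275.0, 291.0], [249.0, 291.0], [358.0, 291.0], [384.0, 291.0]]
0 [[325.0, 239.0], [323.0, 242.0], [331.0, 231.0], [333.0, 228.0]] [[278.0, 283.0], [253.0, 284.0], [356.0, 283.0], [381.0, 283.0]]
0.014 [[325.0, 243.0], [323.0, 245.0], [331.0, 234.0], [333.0, 232.0]] [[280.0, 274.0], [257.0, 274.0], [354.0, 273.0], [377.0, 273.0]]
```

Run:
```python
from fit import *
I=pickle.load(open("i5.pkl","rb"));w=pickle.load(open("w5.pkl","rb"));S=pickle.load(open("s5.pkl","rb"))
k=np.array([400/130,2.5]); b=.13
C=[[-.09,-b,.0268],[-.09,b,.0268],[.094,-b,.0268],[.094,b,.0268]]
us=np.array([[20,167],[212,71],[152,250],[347,147]])/k+[310,170]-.4
ui=(np.array([[752,150],[541,256],[648,72],[438,168]])-[400,0])/k+[210,205]-.4
ub=np.array([[347,189],[40,59.]])
f=lambda p:np.r_[proj(S,frame(C,*p))-us,proj(I,frame(C,*p))-ui]
r=least_squares(lambda p:f(p).ravel(),[.52,.17,-.09]);print(r.x,f(r.x).round(1).tolist())
g=lambda p:proj({**w,"view":np.block([[w["view"][:3,:3],(w["view"][:3,3]-w["view"][:3,:3]@p[:3])[:,None]],[0,0,0,1]])},frame(C[:2],*r.x))-ub
print(g([0,0,0]))
# camera shift explaining it (world)
h=least_squares(lambda p:np.r_[g(p).ravel(),p*10],[0,0,0]);print(h.x,g(h.x))
```

```text
[ 0.52196312  0.17424548 -0.10201076] [[-2.3, -1.5], [-1.0, -0.9], [-0.4, 1.0], [0.8, -1.5], [1.3, -0.1], [-0.7, 0.2], [-1.4, -1.4], [-2.2, -1.8]]
[[-4.57347748  7.39084336]
 [-6.08717915  1.88040143]]
[-0.00437391  0.00188675  0.00434287] [[-1.03873728  2.35585971]
 [ 0.95732046 -2.17140329]]
```

Emit:
carry_out(increments="-5.8 44.6 0 0 0 0 94; -5.8 44.6 0 0 0 0 94; -5.8 44.6 0 0 0 0 94; -5.8 44.6 0 0 0 0 94; -5.8 44.6 0 0 0 0 94; -5.8 44.6 0 0 0 0 94; 0 0 0 0 0 -4 94; 0 0 0 0 8 0 94; 0 0 0 0 8 0 94; 0 0 0 0 8 0 94; 0 0 0 0 8 0 94; 0 0 0 0 8 0 94")

```text
clock: 9.7
tcp_pos: [0.4466, -0.1975, 0.1784]
ee_rot: [[0.706, 0.376, 0.6], [0.288, -0.927, 0.242], [0.647, 0.002, -0.762]]
force: [1.1, 0.6, -1.0]
gripper_width: 0.998
gripper_force: 0.0
```

Emit:
carry_out(increments="0 0 0 0 5 0 94; 0 0 0 0 0 0 94; 0 0 0 0 0 0 94")

```text
clock: 10.0
tcp_pos: [0.446, -0.1974, 0.1776]
ee_rot: [[0.657, 0.376, 0.653], [0.266, -0.926, 0.266], [0.705, -0.001, -0.709]]
force: [1.3, 0.3, 0.1]
gripper_width: 1.003
gripper_force: 0.0
```

```bash
python3 snap.py wrist w6; python3 snap.py scene s6;python3 snap.py side i6
python3 - <<'E'
import cv2,numpy as np
a=cv2.imread("pics/w6.png");b=cv2.imread("pics/s6.png")[210:330,190:350];c=cv2.imread("pics/i6.png")[160:280,310:470]
r=lambda x:cv2.resize(x,(400,300),interpolation=cv2.INTER_CUBIC)
cv2.imwrite("pics/m6.png",np.hstack([r(a),r(b)]) if 0 else np.vstack([np.hstack([r(b),r(c)]),np.hstack([r(a),r(a)*0])]))
E
```

```text
10.05 [ 0.4462107  -0.19728786  0.17805219] [-51.1   2.5 119.3  53.7  56.9 -13.7] [[0.656, 0.377, 0.653], [0.267, -0.926, 0.266], [0.705, 0.0, -0.709]] [-0.1 -0.4  0.1]
10.1 [ 0.44628977 -0.19712884  0.17822419] [-51.1   2.5 119.3  53.8  56.9 -13.8] [[0.656, 0.378, 0.654], [0.268, -0.926, 0.266], [0.706, 0.0, -0.708]] [-0.9  0.7 -0.2]
10.15 [ 0.44624433 -0.19701019  0.17828145] [-51.1   2.5 119.3  53.8  56.9 -13.8] [[0.655, 0.378, 0.654], [0.268, -0.926, 0.266], [0.706, 0.001, -0.708]] [ 0.6 -0.7 -0.6]
```

View pics/m6.png

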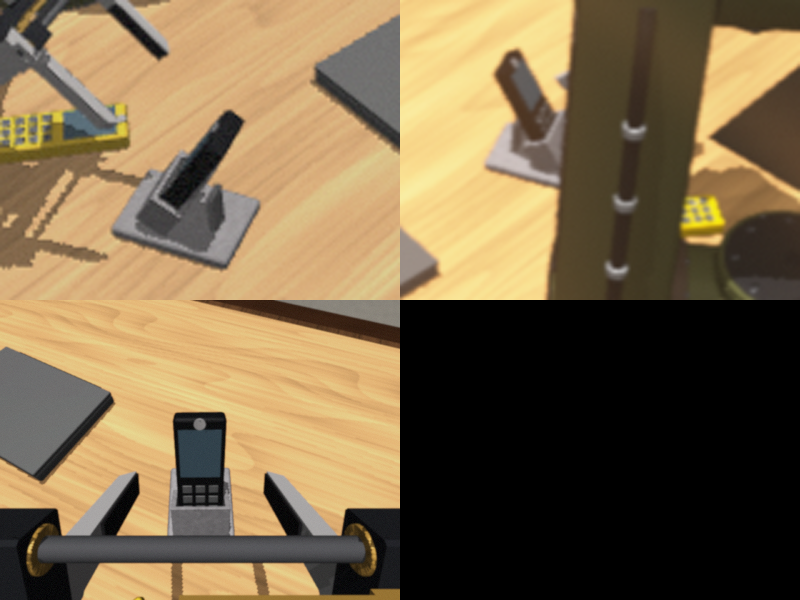

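The wrist panel shows the black handset centred between the open fingers: top corners at full-frame (278,181) and (362,181), fingertips at (221,280) and (424,280). I'll check numerically the tip reach and handset position.

Run:
```python
from fit import *
w=pickle.load(open("w6.pkl","rb"));S=pickle.load(open("s6.pkl","rb"))
R=np.array([[.656,.377,.653],[.267,-.926,.266],[.705,0,-.709]]);t=np.array([.4462,-.1972,.1781])
for z in(-.02,-.006,.014):
  T=np.array([[0,-.053,z],[0,.053,z]]); W=T@R.T+t
  print(z,proj(S,W).round(0).tolist(),proj(w,W).round(0).tolist(),proj(w,np.array([[.008,-.047,z],[.008,.047,z]])@R.T+t).round(0).tolist())
print("seen scene 256,231 / 239,258 ; wrist 221,280/424,280")
p0=[.4527,-.1941,.3852]
H=[hs(.075,.027,.011),hs(.075,-.027,.011)]
P=[[-.045,-.045,.014]]
print(proj(w,frame(H,*p0)),"seen 278,181 362,181")
f=lambda p:(proj(w,frame(H,p[0],p[1],.385))-[[278,182],[362,182]]).ravel()
print(least_squares(f,p0[:2]).x)
```

```text
-0.02 [[251.0, 227.0], [230.0, 256.0]] [[198.0, 305.0], [439.0, 305.0]] [[210.0, 288.0], [427.0, 288.0]]
-0.006 [[255.0, 231.0], [235.0, 261.0]] [[206.0, 293.0], [431.0, 292.0]] [[218.0, 277.0], [419.0, 276.0]]
0.014 [[261.0, 237.0], [241.0, 266.0]] [[217.0, 278.0], [421.0, 278.0]] [[228.0, 263.0], [410.0, 263.0]]
seen scene 256,231 / 239,258 ; wrist 221,280/424,280
[[274.75628644 189.49873213]
 [362.80579322 189.46438389]] seen 278,181 362,181
[ 0.45838202 -0.19257117]
```

Emit:
carry_out(increments="0 0 30 0 0 0 94; 0 0 30 0 0 0 94; 0 0 30 0 0 0 94; 1 0 23 0 0 0 94; 0 0 0 0 0 0 94", force=20)

```text
clock: 10.65
tcp_pos: [0.5211, -0.1652, 0.0972]
ee_rot: [[0.656, 0.379, 0.653], [0.267, -0.925, 0.269], [0.706, -0.002, -0.708]]
force: [-0.5, 0.1, 0.4]
gripper_width: 0.997
gripper_force: 0.0
```

Emit:
carry_out(increments="0 0 0 0 0 0 40; 0 0 0 0 0 0 40; 0 0 0 0 0 0 40; 0 0 0 0 0 0 40; 0 0 0 0 0 0 40; 0 0 0 0 0 0 40; 0 0 0 0 0 0 40; 0 0 0 0 0 0 40", force=20)

```text
clock: 11.45
tcp_pos: [0.5202, -0.167, 0.0991]
ee_rot: [[0.655, 0.376, 0.656], [0.266, -0.927, 0.266], [0.707, 0.0, -0.707]]
force: [-4.1, 0.6, 5.6]
gripper_width: 0.573
gripper_force: 20.0
```

```bash
python3 snap.py wrist w7; python3 -c "
from rig import bot;b=bot.sense();print({k:b[k] for k in('force','wrist_torque','gripper_width','gripper_force','tcp_pos')})"
```

```text
11.5 [ 0.52019773 -0.16702612  0.09906413] [-40.4  15.6 117.3  64.8  43.9 -20.6] [[0.655, 0.376, 0.655], [0.266, -0.927, 0.266], [0.707, 0.0, -0.707]] [-5.2  0.6  5.7]
{'force': array([-5.16272804,  0.56501994,  5.73722577]), 'wrist_torque': array([0.37654107, 0.29903463, 0.35471165]), 'gripper_width': 0.5756949335307525, 'gripper_force': 19.993043839931488, 'tcp_pos': array([ 0.52019773, -0.16702612,  0.09906413])}
```

Gripped: the opening reads 54 mm, which is the handset's width. Drawing it out along its own axis.

Emit:
carry_out(increments="0 0 0 0 0 0 40; 4.8 0 -1.3 0 0 0 40; 4.8 0 -1.3 0 0 0 40; 7.7 0 -2.1 0 0 0 40; 9.7 0 -2.6 0 0 0 40; 9.7 0 -2.6 0 0 0 40; 9.7 0 -2.6 0 0 0 40; 9.7 0 -2.6 0 0 0 40; 9.7 0 -2.6 0 0 0 40; 9.7 0 -2.6 0 0 0 40; 9.7 0 -2.6 0 0 0 40; 9.7 0 -2.6 0 0 0 40", force=35)

```text
clock: 12.7
tcp_pos: [0.5661, -0.1481, 0.1847]
ee_rot: [[0.655, 0.376, 0.655], [0.266, -0.926, 0.266], [0.707, -0.0, -0.707]]
force: [0.0, 0.1, -1.9]
gripper_width: 0.573
gripper_force: 35.0
```

Emit:
carry_out(increments="9.7 0 -2.6 0 0 0 40; 20 0 -20 0 0 0 40; 20 0 -20 0 0 0 40; 0 0 0 0 0 0 40; 0 0 0 0 0 0 40")

```text
clock: 13.2
tcp_pos: [0.5703, -0.1463, 0.2491]
ee_rot: [[0.655, 0.377, 0.655], [0.266, -0.926, 0.266], [0.707, 0.0, -0.707]]
force: [-0.4, -0.6, -2.8]
gripper_width: 0.569
gripper_force: 35.0
```

```bash
python3 snap.py wrist w8; python3 snap.py scene s8;python3 snap.py side i8; python3 -c "
from rig import bot;b=bot.sense();print({k:b[k] for k in('force','wrist_torque','gripper_width','gripper_force','tcp_pos')})"
python3 - <<'E'
import cv2,numpy as np
a=cv2.imread("pics/w8.png");b=cv2.imread("pics/s8.png")[170:320,190:390];c=cv2.imread("pics/i8.png")[120:270,280:480]
r=lambda x:cv2.resize(x,(400,300),interpolation=cv2.INTER_CUBIC)
cv2.imwrite("pics/m8.png",np.vstack([np.hstack([r(b),r(c)]),np.hstack([r(a),r(a)*0])]))
E
```

```text
13.25 [ 0.57006849 -0.1461978   0.24812096] [-34.2   5.8 105.3  48.6  51.7   8.2] [[0.656, 0.376, 0.654], [0.266, -0.926, 0.267], [0.707, -0.001, -0.708]] [ 0.7  0.5 -2.1]
13.3 [ 0.56998772 -0.14624076  0.24772621] [-34.2   5.8 105.4  48.6  51.7   8.2] [[0.656, 0.376, 0.654], [0.265, -0.926, 0.267], [0.706, -0.002, -0.708]] [-0.1 -0.1 -1.9]
13.35 [ 0.57000026 -0.14628174  0.24766634] [-34.2   5.8 105.3  48.6  51.7   8.2] [[0.656, 0.376, 0.654], [0.265, -0.927, 0.267], [0.706, -0.002, -0.708]] [ 0.7 -0.1 -3. ]
{'force': array([ 0.69203372, -0.07070642, -2.98320167]), 'wrist_torque': array([-0.20307728,  0.54883106,  0.03237321]), 'gripper_width': 0.5687664083604534, 'gripper_force': 34.983596205711365, 'tcp_pos': array([ 0.57000026, -0.14628174,  0.24766634])}
```

Emit:
carry_out(increments="0 0 0 0 -4 0 40; 0 0 0 0 -8 0 40; 0 0 0 0 -8 0 40; 0 0 0 0 -8 0 40; 0 0 0 0 -8 0 40; 0 0 0 0 -8 0 40; 0 0 0 0 -8 0 40; 0 0 0 0 -4 0 40; 0 0 0 0 -4 0 40; 0 0 0 0 0 0 40; 0 0 0 0 0 0 40")

```text
clock: 14.45
tcp_pos: [0.5704, -0.1464, 0.248]
ee_rot: [[0.895, 0.377, -0.239], [0.364, -0.926, -0.096], [-0.258, -0.001, -0.966]]
force: [-0.1, 0.8, -3.3]
gripper_width: 0.575
gripper_force: 35.0
```

```bash
python3 snap.py wrist w9
python3 - <<'E'
import cv2,numpy as np
A=[cv2.imread(f"pics/w{i}.png",0) for i in (7,8,9)]
# handset screen area: keep interior columns, find dark silhouette at column 320 and its left/right extents
for im in A:
    dark=(im<70)
    col=np.where(dark[60:300,320])[0]+60
    top=[int(np.argmax(dark[60:300,x]))+60 for x in (290,320,350)]
    print("top rows",top,[ (int(r[0]),int(r[-1])) for r in (np.where(dark[y,200:440])[0]+200 for y in (170,200,230)) if len(r)])
k=A[0][100:270,270:370].astype(np.float32)
for im in A[1:]:
    m=cv2.matchTemplate(im.astype(np.float32)[60:310,230:410],k,cv2.TM_CCOEFF_NORMED);print(cv2.minMaxLoc(m)[1],np.array(cv2.minMaxLoc(m)[3])-[40,40])
E
```

```text
14.5 [ 0.57021957 -0.14670153  0.24858228] [-13.9  28.7  65.9  -8.7  97.4  53.8] [[0.895, 0.376, -0.239], [0.364, -0.927, -0.096], [-0.257, -0.001, -0.966]] [ 1.1  0.4 -3.3]
top rows [216, 216, 216] [(253, 392)]
top rows [216, 216, 216] [(253, 392)]
top rows [215, 210, 215] [(253, 392)]
0.9913830161094666 [0 0]
0.846919059753418 [ 1 -1]
```

No slip in the grip. Moving over the laptop.

Emit:
carry_out(increments="5 -14 2 0 0 0 40; 11.4 -31.5 4.4 0 0 0 40; 11.4 -31.5 4.4 0 0 0 40; 11.4 -31.5 4.4 0 0 0 40; 11.4 -31.5 4.4 0 0 0 40; 11.4 -31.5 4.4 0 0 0 40; 11.4 -31.5 4.4 0 0 0 40; 11.4 -31.5 4.4 0 0 0 40; 11.4 -31.5 4.4 0 0 0 40; 11.4 -31.5 4.4 0 0 0 40; 6.4 -17.5 2.4 0 0 0 40; 0 0 0 0 0 0 40")

```text
clock: 15.7
tcp_pos: [0.5425, 0.1843, 0.1767]
ee_rot: [[0.894, 0.378, -0.24], [0.365, -0.926, -0.097], [-0.259, -0.001, -0.966]]
force: [0.5, -0.5, -3.3]
gripper_width: 0.573
gripper_force: 35.0
```

Emit:
carry_out(increments="0 0 0 0 0 0 40; 0 0 0 0 0 0 40; 0 0 0 0 0 0 40; 0 0 0 0 0 0 40; 0 0 0 0 0 0 40")

```text
clock: 16.2
tcp_pos: [0.5435, 0.182, 0.1772]
ee_rot: [[0.895, 0.376, -0.24], [0.363, -0.927, -0.097], [-0.259, 0.0, -0.966]]
force: [0.1, -0.6, -2.6]
gripper_width: 0.574
gripper_force: 35.0
```

```bash
python3 snap.py scene s10;python3 snap.py side i10; python3 snap.py wrist w10
python3 - <<'E'
from fit import *; import cv2
from rig import bot
b=bot.sense();R=b["ee_rot"];t=b["tcp_pos"]
print(b["gripper_force"],b["gripper_width"],np.abs(b["dq"]).max())
s15=np.radians(15)
u=R@np.array([np.cos(s15),0,-np.sin(s15)]);n=np.cross(u,-R[:,1]); print("u",u.round(3),"n",n.round(3))
w=pickle.load(open("w10.pkl","rb")); G=t-.025*R[:,2]
for off in(.015,.03,.045):
  C=G-off*u; print(off,C.round(3),proj(w,[C+.075*u+n*.011,C+.075*u-n*.011]).round(0).tolist())
# dark blob centroid of handset in scene/side: predicted boxes
C=G-.03*u
for nme in("s10","i10"):
  s=pickle.load(open(nme+".pkl","rb")); im=s["pixels"].max(2)
  P=proj(s,[C+a*.075*u+c*.027*R[:,1]+e*.011*n for a in(1,-1) for c in(1,-1) for e in (1,-1)])
  h=cv2.convexHull(P.astype(np.float32)).astype(int); m=np.zeros(im.shape,np.uint8); cv2.fillConvexPoly(m,h,1)
  print(nme,P.min(0).round(),P.max(0).round(),"dark frac in",(im[m>0]<75).mean())
E
```

```text
16.25 [0.54340248 0.18209697 0.17716406] [15.7 30.8 72.3 -1.7 91.8 83.8] [[0.895, 0.376, -0.24], [0.363, -0.927, -0.097], [-0.259, -0.0, -0.966]] [-0.2 -0.3 -2.6]
16.3 [0.54338828 0.18216018 0.17714145] [15.7 30.8 72.3 -1.7 91.8 83.8] [[0.895, 0.376, -0.24], [0.363, -0.927, -0.097], [-0.259, 0.0, -0.966]] [-0.1  0.5 -3.2]
16.35 [0.54335579 0.18223264 0.17711183] [15.7 30.8 72.3 -1.7 91.8 83.8] [[0.895, 0.376, -0.24], [0.363, -0.927, -0.097], [-0.259, 0.0, -0.966]] [ 0.4  0.3 -2.6]
34.983837604522705 0.5723863214530774 0.15592129308767927
u [ 0.927  0.376 -0.   ] n [0. 0. 1.]
0.015 [0.535 0.179 0.201] [[318.0, 189.0], [318.0, 166.0]]
0.03 [0.522 0.173 0.201] [[318.0, 229.0], [318.0, 202.0]]
0.045 [0.508 0.168 0.201] [[318.0, 265.0], [319.0, 235.0]]
s10 [342. 167.] [403. 198.] dark frac in 0.5703517587939698
i10 [241. 210.] [298. 242.] dark frac in 0.0
```

The handset is level at (0.52, 0.17, 0.20) over the middle of the shut laptop, held still at 35 N. Handing in.

```bash
python3 -c "
from rig import order;print(order.hand_in())"
```

```text
the job is handed in; nothing more can be done
None
```

I handed the job in with the lid fully shut and the handset held still and level, screen up, about 20 cm above the middle of the laptop. The padlock, key bin and cylinder were never approached, and `hand_in` returned no verdict.

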